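Lay two overlapping courses on a printed roof model

TASK

Lay the roof strips on the grey printed roof section, from the bottom up: first the long loose strip, overlapping the fixed bottom strip so that its lower edge lies on that strip's white line, then the middle-sized strip over the long one in the same way, lower edge on the long strip's white line. Each strip lies centred on and parallel to the one below it, fin up and in its lower half; leave the shortest strip lying where it is.

Things in the scene. Friction and masses are not known exactly. Their poses are not given: they have to be found in the camera images.
- long_fin (a point): Point in the fin of the longest loose blue strip (135 x 75 x 5 mm, ~70 g): 27 mm over its underside, 21 mm from its tail (-x) edge, 54 from its head edge. Fin: mid-length, 14 mm thick (y), 26 along x, top 37 mm over the underside. x: tail to head (up the roof); y along the strip; z out of its face. White line across the top face 50 mm from the tail edge.
- short_fin (a point): Point in the fin of the middle-sized loose blue strip (100 x 75 x 5 mm, ~55 g): 27 mm over its underside, 21 mm from its tail (-x) edge, 54 from its head edge. Fin: mid-length, 14 mm thick (y), 26 along x, top 37 mm over the underside. x: tail to head (up the roof); y along the strip; z out of its face. White line across the top face 50 mm from the tail edge. Laid: x 50, z 5 mm in long_fin axes.
- start_line (a point): Middle of the white line on top of the fixed strip (170 x 75 x 5 mm), 25 mm below its upper edge. x up the slope, y along the line, z out of it. Roof: fixed wedge, 20 deg slope, low side to the robot (yaw within 15 deg), 174 mm deep, 230 wide and 25 high at the eave, 101 and 88 at the ridge. A laid strip lies 5.7 deg flatter than it (14.3 from level), long_fin then at x 24, z 27 mm here.
- stub: the shortest loose strip, a bystander to leave alone: same blue print, depth, line and fin as the other two but 65 mm long (y). Origin at the centre of its underside; axes as for the other strips.
Not all that is in view belongs to the job. What is shaped like the part that bears long_fin but green is not meant. Leave any turquoise look-alike of the part that bears short_fin alone.

How it is judged:
On the way:
1. the long strip lies on the fixed bottom strip, its lower edge on the white line (x of long_fin in the frame of start_line between 0.0116 and 0.0356 m and y of long_fin in the frame of start_line between -0.012 and 0.012 m and z of long_fin in the frame of start_line between 0.0223 and 0.0323 m and angle between the x axis of long_fin and the x axis of start_line, either way round below 0.25 rad and angle between the y axis of long_fin and the y axis of start_line, either way round below 0.2 rad), for 0.2 s.
At the end, for the whole second after the job is handed in: Each laid strip has its lower edge within 12 mm of the white line of the strip below, is centred on that strip within 12 mm, parallel within 11 degrees and rests on it (4 mm): long on fixed strip, middle-sized on long. The shortest strip is within 30 mm of its start (all of step 1 and x of short_fin in the frame of long_fin between 0.0378 and 0.0618 m and y of short_fin in the frame of long_fin between -0.012 and 0.012 m and z of short_fin in the frame of long_fin between 0.001 and 0.0095 m and angle between the x axis of short_fin and the x axis of long_fin, either way round below 0.25 rad and angle between the y axis of short_fin and the y axis of long_fin, either way round below 0.2 rad and distance of stub from where it was at the start of the episode below 0.03 m); the robot touches nothing.
It fails at once if the shortest strip is pushed or carried away (more than 30 mm) (distance of stub from where it was at the start of the episode above 0.03 m).
It also fails if it takes over 58 s, if anything falls off the work surface, if the arm or the gripper's body presses on something with over 40 N, if the wrist force passes 120 N, or if a joint passes its speed limit or range.

ROBOT

A 7-joint arm with a two-finger parallel gripper is mounted at the origin on the work surface. World frame = base frame: x ahead of the robot, y to its left, z up, the work surface at z = 0. Lengths are in m, angles in rad, forces in N, time in s.
With the tool pointing down it reaches from about 0.425 to 0.95 m from the base axis. Payload 4.7 kg.
Tool frame: the origin (TCP) lies between the finger pads; the fingertips stand 11 mm ahead of it and the grasp point (between the pads) lies 8 mm behind it; z points along the fingers, y is the line along which they close (so a half turn about z gives the same grasp; the last joint's range is limited). The gripper opens to 85 mm and grips with 20 to 120 N. Pads are 22 mm wide; open, the fingers measure 114 mm over their backs; the gripper's body (76 mm by 85 mm) begins 54 mm behind the grasp point. The pads swing forward as they close: fully open they stand 13 mm farther back than shut.
Start: joints at [-1.148, 0.469, -0.049, 1.532, 0.024, 1.141, -0.082], TCP at [0.295, 0.607, 0.242] pointing down, gripper open.
Joint ranges: [-2.59, 2.59], [-0.33, 1.99], [-1.39, 1.29], [0.1, 2.45], [-1.04, 4.18], [0.21, 1.99], [-2.66, 2.66]. Speed limits (rad/s): [2.57, 2.57, 3.14, 3.14, 3.14, 3.14, 3.14].

INTERFACE

Orientations are given as a rotation vector (axis times angle).
In Python, from rig import arm gives the robot as it stands. The module is installed in compiled form; this text tells all that it offers.
- The arm moves only by the tool step_arm, never from a script. Its arguments are lists of equal length, an entry for each row: "xyz": the shift along the tool's x, y, z as a fraction of full scale, a list of three; "yaw": the turn about the tool's z as a fraction of full scale; "gripper": the closure in counts, from 0 (fully open) to 255 (shut). In form: {"xyz": [[dx, dy, dz], ...], "yaw": [yaw, ...], "gripper": [gripper, ...]}. A call has 1 to 10 rows; each row shifts and turns the commanded pose from where the row before left it, along the tool's axes as they then stand; what a row does not reach is not made up. Full scale, the value 1, is 4 cm for a shift and 0.12 rad for a turn. A row lasts 1/10 s, in which the tool goes at most 50 mm and 8.59 degrees, less where a joint would pass 70% of its speed; a pose out of reach is approached as far as the arm can. A call with a number of a shift or a turn outside -1 to 1 is refused whole. A call with a gripper value outside its range is refused whole. The fingers move at their own pace and stop on an object; "newtons" is the grip in N (left out, the last holds). Time passes only in rows, so rows that do not move let the fingers close. It gives the time, the measured TCP pose, the force, the opening and the grip force at its end, in the units of the state.
- arm.observe(): the state, without advancing time (a new reading comes with each control period).
- arm.camera(name): name is "scene" or "side" or "wrist"; returns the picture (420x560x3 uint8, red, green, blue); there is no depth.
- arm.get_calibration(name): a dict with "fovy" (degrees; the focal length in pixels is half the picture's height over the tangent of half this angle, whatever the lens; pixels are square), "cx", "cy" (the principal point, pixels), "rvec" (rotation vector, rad) and "tvec" (3), from world to camera coordinates, as OpenCV has them. Camera axes: x right, y down, z forward; pixel columns grow to the right and rows downward; lengths in m; the calibration is good to about 2 mm. A picture is of the moment at which its call begins: read the wrist's pose just before it. get_calibration takes no time and is no camera call; for the wrist camera it gives the pose at the moment of the call.
- arm.job_done(): hands the job in; it is judged then, once.
The state is a dict: "time": time; "q": joint angles; "qd": joint speeds; "joint_efforts": joint torques, N m; "tcp_pos": TCP position; "ee_rot": TCP orientation; "ft_force": force on the tool from outside, world axes, zero at the start; "torque": the same for the moment, N m; "opening": finger opening in m; "grip_force": force on a finger pad.
Only numpy, scipy, OpenCV 4.12 (cv2) and the standard library are available. Lean on these libraries where they do the work, as an engineer would, in place of code of your own. Each camera call takes 0.05 s, during which the arm holds its last target. There are 200 camera calls.

## Working session

There is one attempt and no reset: what is moved stays moved. The work goes in short steps, Python scripts to look and compute and a tool call to move; the robot and the scene stay as the last step left them, time stands still between calls to the robot, and variables do not carry over. Pictures are saved under pics/ and viewed, at most 13 in all, crops included, and the job is handed in when it is done.

Besides the shell and the picture viewer there is one more tool, called after ">>>" as name([rows], argument=value, ...), one row to a line, values as JSON. step_arm: Moves the arm, as the interface text tells. Its arguments: {"type":"object","properties":{"xyz":{"type":"array","items":{"type":"array","items":{"type":"number"}}},"yaw":{"type":"array","items":{"type":"number"}},"gripper":{"type":"array","items":{"type":"number"}},"newtons":{"type":"number"}},"required":["xyz","yaw","gripper"]}

```bash
mkdir -p pics; python3 - <<'E'
from rig import arm
import cv2,numpy as np
s=arm.observe();print(s)
for n in("scene","side"):
    im=arm.camera(n);cv2.imwrite(f"pics/{n}0.png",im[...,::-1]);print(n,arm.get_calibration(n))
a=cv2.imread("pics/scene0.png");b=cv2.imread("pics/side0.png")
E
```

```text
{'time': 0.0, 'q': array([-1.14793041,  0.46945838, -0.04860212,  1.53368737,  0.02407624,
        1.14098368, -0.08230375]), 'qd': array([-0.00012582, -0.0010022 ,  0.00135672, -0.00032798,  0.00019302,
        0.0015787 ,  0.00018879]), 'joint_efforts': array([ 7.07072086e-04, -5.10318339e+01, -4.65812779e-02, -2.37714887e+01,
        1.05509668e-02,  7.56946189e-03, -1.52721680e-05]), 'tcp_pos': array([0.29441126, 0.60679137, 0.24125276]), 'ee_rot': array([-7.03487798e-01, -3.06141087e+00,  3.00372990e-03]), 'ft_force': array([-1.07451161, -0.34888312,  0.01676191]), 'torque': array([ 0.01458145, -0.01782684,  0.00501508]), 'grip_force': 0.0, 'opening': 0.08556913058393603}
scene {'fovy': 57.317319947797365, 'cx': 276.70287008870383, 'cy': 206.9153086066082, 'rvec': array([ 0.98459866,  2.36668875, -1.17514608]), 'tvec': array([ 0.38695456, -0.10352894,  1.36693664])}
side {'fovy': 47.17388354391926, 'cx': 282.97082950210273, 'cy': 216.463242897732, 'rvec': array([ 2.20507485, -0.3511325 ,  0.14685119]), 'tvec': array([-0.45700281,  0.0901785 ,  1.21301915])}
```

View pics/scene0.png

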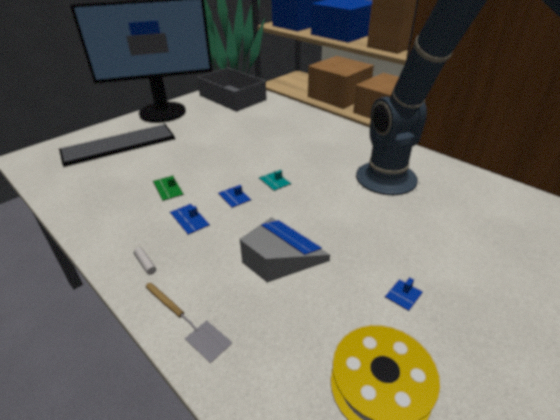

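View pics/side0.png

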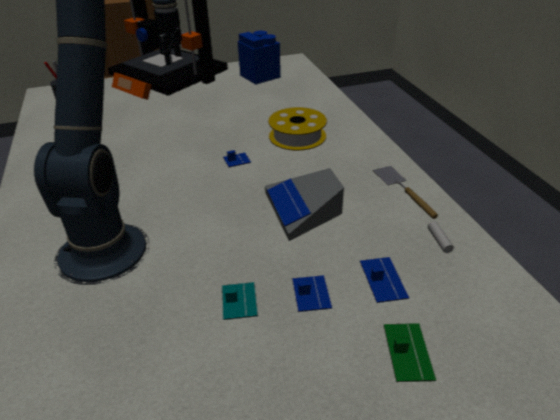

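Candidates in the scene view are blue at (190,218), (235,195) and (405,293), the green look-alike at (168,187) and the turquoise one at (275,180). The same parts in the side view are at (383,279), (312,292), (237,158), (410,352) and (238,300). The roof with its fixed strip is at scene (285,247), side (290,200). I'll fit known-size models to the blue silhouettes to tell the three blue strips apart.

```bash
cat > h.py <<'E'
import cv2,numpy as np
from scipy.optimize import minimize
from scipy.spatial.transform import Rotation as R
def proj(c,P,h=420):
    f=h/2/np.tan(np.radians(c["fovy"])/2)
    K=np.array([[f,0,c["cx"]],[0,f,c["cy"]],[0,0,1]])
    return cv2.projectPoints(np.asarray(P,float).reshape(-1,3),c["rvec"],c["tvec"],K,None)[0][:,0]
def box(x0,x1,y,z0,z1): return np.array([[x,s,z] for x in(x0,x1) for s in(-y,y) for z in(z0,z1)])
def model(L,fin=True):  # origin: fin point / line point for fixed strip
    b=[box(-.021,.054,L/2,-.027,-.022)]
    if fin: b.append(box(-.013,.013,.007,-.022,.010))
    else: b=[box(-.050,.025,L/2,-.005,0)]
    return b
def T(p,tilt=0): # p=x,y,z,yaw
    return R.from_euler('z',p[3])*R.from_euler('y',-tilt)
def render(c,bs,p,tilt,S=4):
    m=np.zeros((420*S,560*S),np.uint8)
    for b in bs:
        u=proj(c,T(p,tilt).apply(b)+p[:3])
        h=cv2.convexHull(((u+.5)*S*16-8).astype(np.int32))
        cv2.fillConvexPoly(m,h,255,shift=4)
    return cv2.resize(m,(560,420),interpolation=cv2.INTER_AREA)/255.
def blue(im):
    h=cv2.cvtColor(im,cv2.COLOR_RGB2HSV)
    m=((h[...,0]>106)&(h[...,0]<130)&(h[...,1]>120)&(h[...,2]>25)).astype(np.uint8)
    return cv2.morphologyEx(m,cv2.MORPH_CLOSE,np.ones((5,5),np.uint8))
def comp(m,px):
    n,l=cv2.connectedComponents(m)
    w=l[px[1]-4:px[1]+5,px[0]-4:px[0]+5];w=w[w>0]
    return (l==np.bincount(w).argmax()).astype(float)
def ray(c,px,z):
    f=210/np.tan(np.radians(c["fovy"])/2);Rm=cv2.Rodrigues(c["rvec"])[0]
    o=-Rm.T@c["tvec"];d=Rm.T@np.array([(px[0]-c["cx"])/f,(px[1]-c["cy"])/f,1]);return o+d*(z-o[2])/d[2]
def fit(obs,L,p0,tilt=0,fin=True,free=(0,1,3)):
    bs=model(L,fin);p0=np.array(p0,float);fr=list(free);sc=np.array([.01,.01,.01,.15])[fr]
    def cost(v):
        p=p0.copy();p[fr]+=v*sc
        return sum(np.abs(render(c,bs,p,tilt)-m).sum()/m.sum() for c,m in obs)
    best=None
    v=np.zeros(len(fr))
    for k in range(3):
        r=minimize(cost,v,method='Nelder-Mead',options=dict(initial_simplex=np.vstack([v]+[v+e/(k+1) for e in np.eye(len(fr))]),maxiter=120));v=r.x
    p=p0.copy();p[fr]+=v*sc
    return p,r.fun
E
python3 - <<'E'
from h import *
from rig import arm
C={n:arm.get_calibration(n) for n in("scene","side")}
M={n:blue(cv2.imread(f"pics/{n}0.png")[...,::-1].copy()) for n in C}
for nm,a,b in[("A",(190,218),(383,279)),("B",(235,195),(312,292)),("C",(405,293),(237,158))]:
    obs=[(C["scene"],comp(M["scene"],a)),(C["side"],comp(M["side"],b))]
    g=ray(C["scene"],a,.005)
    print(nm,g,ray(C["side"],b,.005),[m.sum() for _,m in obs])
    for L in(.135,.1,.065):
        r=min((fit(obs,L,[g[0],g[1],.027,y]) for y in(-.6,0,.6,2.5,3.1,-2.5)),key=lambda r:r[1]);print(L,r[0].round(4),round(r[1],3))
obs=[(C["scene"],comp(M["scene"],(285,240))),(C["side"],comp(M["side"],(288,203)))]
g=ray(C["side"],(296,200),.047);print(g,[m.sum() for _,m in obs])
for y in(-.2,0,.2):
    print(fit(obs,.17,[*g,y],np.radians(20),False,(0,1,2,3)))
c=np.array([.295,.607,.242]);print(proj(C["scene"],c),proj(C["side"],c))
im=arm.camera("wrist");cv2.imwrite("pics/w0.png",im[...,::-1])
E
```

```text
A [ 0.62040522 -0.30768971  0.005     ] [ 0.62271749 -0.31497106  0.005     ] [np.float64(584.0), np.float64(1325.0)]
0.135 [ 0.6078 -0.3073  0.027  -0.1713] 0.332
0.1 [ 0.6074 -0.3099  0.027  -0.1798] 0.523
0.065 [ 0.6222 -0.3135  0.027   1.4234] 0.776
B [ 0.44386471 -0.30086746  0.005     ] [ 0.45293462 -0.30103087  0.005     ] [np.float64(345.0), np.float64(1066.0)]
0.135 [ 0.4692 -0.2929  0.027  -3.3803] 1.176
0.1 [ 0.4668 -0.3023  0.027  -3.3573] 0.399
0.065 [ 0.4503 -0.2892  0.027  -1.7539] 0.41
C [0.41732799 0.32322063 0.005     ] [0.42767345 0.32915588 0.005     ] [np.float64(608.0), np.float64(263.0)]
0.135 [ 0.4055  0.3186  0.027  -0.1144] 2.547
0.1 [0.4072 0.3209 0.027  0.0252] 1.495
0.065 [0.4076 0.3225 0.027  0.0589] 0.482
[ 0.51449749 -0.00847025  0.047     ] [np.float64(712.0), np.float64(1148.0)]
(array([ 5.02734142e-01,  2.30558900e-04,  4.91184076e-02, -2.32781068e-03]), np.float64(0.24742508403745161))
(array([ 0.50315327,  0.0006809 ,  0.04982699, -0.01182422]), np.float64(0.24260794753637271))
(array([ 0.50385883,  0.00188233,  0.04894278, -0.01201111]), np.float64(0.24516019891102506))
[[600.80538015 256.53123065]] [[173.14912564  62.06061945]]
```

```bash
cat >> h.py <<'E'
def plan(arm,tgt,yaw=None,maxs=.9):
    """yaw = desired world angle of tool y (mod pi)"""
    s=arm.observe();Rt=R.from_rotvec(s["ee_rot"]).as_matrix()
    d=Rt.T@(np.array(tgt)-s["tcp_pos"])/.04;n=max(1,int(np.ceil(np.abs(d).max()/maxs)))
    a=np.arctan2(Rt[1,1],Rt[0,1]);print("t",round(s["time"],2),"tcp",s["tcp_pos"].round(4),"ytool",round(a,3),"open",round(s["opening"],4),"f",s["ft_force"].round(1))
    print("rows",n,"each",(d/n).round(3),"total",d.round(3))
    if yaw is not None: print("turn units (tool z, after shift)",round(-(((yaw-a)+np.pi/2)%np.pi-np.pi/2)/.12,2))
E
python3 - <<'E'
from h import *
from rig import arm
c=arm.get_calibration("wrist");Rm=cv2.Rodrigues(c["rvec"])[0];s=arm.observe()
Rt=R.from_rotvec(s["ee_rot"]).as_matrix()
print(c["fovy"],"cam in tool",Rt.T@(-Rm.T@c["tvec"]-s["tcp_pos"]),"cam axis in tool",Rt.T@Rm.T[:,2],"cam x in tool",Rt.T@Rm.T[:,0])
plan(arm,[.49,.0,.30],np.pi/2)
E
```

```text
66.1199671929044 cam in tool [ 0.06737729 -0.00050949 -0.1317214 ] cam axis in tool [-2.64100041e-01  2.43249006e-04  9.64495261e-01] cam x in tool [ 5.34056364e-04  9.99999852e-01 -1.05966993e-04]
t 0.15 tcp [0.2945 0.6069 0.2415] ytool 1.119 open 0.0853 f [-0.6 -0.   0.4]
rows 13 each [-0.848 -0.886 -0.111] total [-11.021 -11.519  -1.445]
turn units (tool z, after shift) -3.76
```

>>> step_arm([
  [-0.735,-0.768,-0.096],
  [-0.735,-0.768,-0.096],
  [-0.735,-0.768,-0.096],
  [-0.735,-0.768,-0.096],
  [-0.735,-0.768,-0.096],
  [-0.735,-0.768,-0.096],
  [-0.735,-0.768,-0.096],
  [-0.735,-0.768,-0.096],
  [-0.735,-0.768,-0.096],
  [-0.735,-0.768,-0.096],
], yaw=[0,0,0,0,0,0,0,0,0,0], gripper=[0,0,0,0,0,0,0,0,0,0])

```text
time: 1.15
tcp_pos: [0.4252, 0.2008, 0.2808]
ee_rot: [-0.703, -3.062, -0.0]
ft_force: [1.3, 0.1, 0.9]
opening: 0.0855
grip_force: 0.0
```

>>> step_arm([
  [-0.735,-0.768,-0.096],
  [-0.735,-0.768,-0.096],
  [-0.735,-0.768,-0.096],
  [-0.735,-0.768,-0.096],
  [-0.735,-0.768,-0.096],
  [0,0,0],
  [0,0,0],
  [0,0,0],
  [0,0,0],
  [0,0,0],
], yaw=[0,0,0,0,0,-0.94,-0.94,-0.94,-0.94,0], gripper=[0,0,0,0,0,0,0,0,0,0])

```text
time: 2.15
tcp_pos: [0.49, 0.0002, 0.2997]
ee_rot: [-0.001, -3.141, -0.0]
ft_force: [0.3, 0.0, 0.2]
opening: 0.0853
grip_force: 0.0
```

```bash
python3 - <<'E'
from h import *
from rig import arm
c=arm.get_calibration("wrist");im=arm.camera("wrist");cv2.imwrite("pics/w1.png",im[...,::-1])
print(proj(c,[.503,.0,.049]),proj(c,[.608,-.307,.0]))
m=blue(im);px=proj(c,[.49,.0,.045])[0].astype(int)
obs=[(c,comp(m,px))];print(obs[0][1].sum())
for z in(.0468,): print(fit(obs,.17,[.503,0,z,0],np.radians(20),False,(0,1,3)))
print(fit(obs,.17,[.503,0,z,0],np.radians(20),False,(0,1,2,3)))
plan(arm,[.54,-.3,.30],np.pi/2-.17)
E
```

```text
[[277.92721314 187.55037125]] [[ 64.9844911  252.00915451]]
8343.0
(array([ 0.50186767,  0.0007764 ,  0.0468    , -0.01059583]), np.float64(0.030253376671296586))
(array([ 0.50263146,  0.00095225,  0.04117454, -0.00903237]), np.float64(0.01169842982140717))
t 2.2 tcp [4.900e-01 2.000e-04 2.997e-01] ytool 1.568 open 0.0854 f [ 0.9 -0.1  0.1]
rows 9 each [-0.141 -0.833 -0.001] total [-1.271 -7.5   -0.008]
turn units (tool z, after shift) 1.39
```

View pics/w1.png

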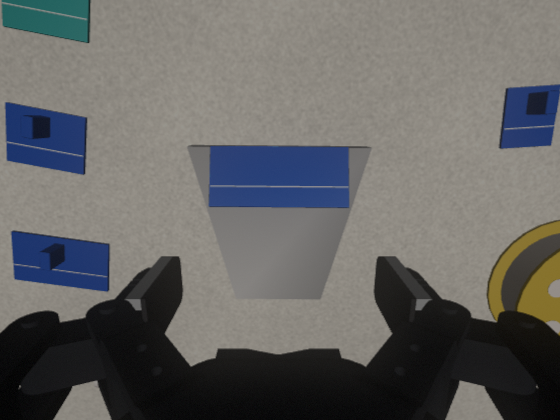

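The wrist view shows the fixed strip at (280,177) with its line near row 186. The long blue strip is at (60,260), the middle one at (46,138) and the stub at (530,117), with turquoise at (46,15). I'll fit both strips in this view.

```bash
python3 - <<'E'
from h import *
from rig import arm
c=arm.get_calibration("wrist");im=cv2.imread("pics/w1.png")[...,::-1].copy();m=blue(im)
for nm,px,L,g in[("long",(80,250),.135,[.608,-.307,.027,-.17]),("mid",(65,145),.1,[.44,-.302,.027,-.2]),("stub",(520,127),.065,[.4,.32,.027,.06])]:
    o=[(c,comp(m,px))];print(nm,o[0][1].sum(),fit(o,L,g))
h=cv2.cvtColor(im,cv2.COLOR_RGB2HSV);print(h[118:132,38],h[250,58])
cv2.imwrite("pics/crop1.png",cv2.resize(cv2.imread("pics/w1.png")[90:300,0:130],None,fx=2.5,fy=2.5,interpolation=cv2.INTER_CUBIC))
E
```

```text
long 4499.0 (array([ 0.60564791, -0.31138095,  0.027     , -0.14211704]), np.float64(0.05905015929465807))
mid 4498.0 (array([ 0.43148732, -0.29923288,  0.027     , -0.18433148]), np.float64(0.05510074194195242))
stub 2861.0 (array([0.4048897 , 0.32268774, 0.027     , 0.05041679]), np.float64(0.1474008128242559))
[[112 147  40]
 [113 134  40]
 [114 131  39]
 [111 137  39]
 [113 140  40]
 [113 140  40]
 [112 140  40]
 [111 131  41]
 [114 131  41]
 [112 137  41]
 [113 137  41]
 [115 137  41]
 [113 137  41]
 [113 147  40]] [114 113  43]
```

View pics/crop1.png

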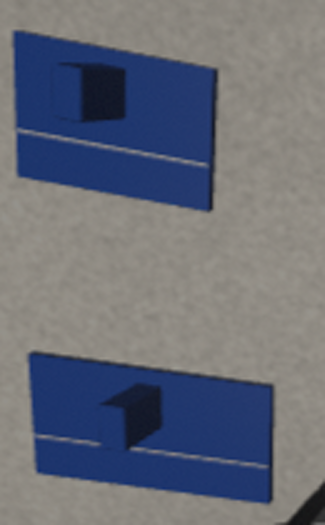

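```bash
python3 - <<'E'
from h import *
from rig import arm
plan(arm,[.64,-.311,.2],np.pi/2-.142)
E
```

```text
t 2.2 tcp [4.900e-01 2.000e-04 2.997e-01] ytool 1.568 open 0.0854 f [ 0.9 -0.1  0.1]
rows 9 each [-0.419 -0.863  0.277] total [-3.773 -7.768  2.49 ]
turn units (tool z, after shift) 1.16
```

>>> step_arm([
  [-0.42,-0.86,0.28],
  [-0.42,-0.86,0.28],
  [-0.42,-0.86,0.28],
  [-0.42,-0.86,0.28],
  [-0.42,-0.86,0.28],
  [-0.42,-0.86,0.28],
  [-0.42,-0.86,0.28],
  [-0.42,-0.86,0.28],
  [-0.42,-0.86,0.28],
  [0,0,0],
], yaw=[0,0,0,0,0,0,0,0,0,0.6], gripper=[0,0,0,0,0,0,0,0,0,0])

```text
time: 3.2
tcp_pos: [0.6402, -0.3152, 0.1962]
ee_rot: [-0.13, -3.135, 0.005]
ft_force: [-0.4, -0.0, -0.1]
opening: 0.0855
grip_force: 0.0
```

>>> step_arm([
  [0,0,0],
  [0,0,0],
], yaw=[0.56,0], gripper=[0,0])

```text
time: 3.4
tcp_pos: [0.6412, -0.3095, 0.1983]
ee_rot: [-0.222, -3.133, -0.0]
ft_force: [0.7, -0.7, 0.3]
opening: 0.0855
grip_force: 0.0
```

```bash
python3 - <<'E'
from h import *
from rig import arm
c=arm.get_calibration("wrist");im=arm.camera("wrist");cv2.imwrite("pics/w2.png",im[...,::-1])
px=proj(c,[.65,-.315,.005])[0].astype(int);m=blue(im);o=[(c,comp(m,px))];print(px,o[0][1].sum())
p,r=fit(o,.135,[.606,-.311,.027,-.142]);print(p,r)
cv2.imwrite("pics/w2d.png",np.hstack([im[...,::-1],cv2.cvtColor((np.abs(o[0][1]-render(c,model(.135),p,0))*255).astype(np.uint8),cv2.COLOR_GRAY2BGR)])[::1,::1][:, :])
plan(arm,[*p[:2],.06],np.pi/2+p[3])
plan(arm,[*p[:2],.021],np.pi/2+p[3])
E
python3 -c "
import cv2;a=cv2.imread('pics/w2d.png');cv2.imwrite('pics/w2d.png',cv2.resize(a,(800,300)))"
```

```text
[274 195] 9633.0
[ 0.60518146 -0.31109608  0.027      -0.1506997 ] 0.03282181553198462
t 3.45 tcp [ 0.6413 -0.3092  0.1986] ytool 1.431 open 0.0855 f [-0.7  0.7  0.2]
rows 4 each [ 0.221 -0.043  0.866] total [ 0.884 -0.172  3.465]
turn units (tool z, after shift) 0.09
t 3.45 tcp [ 0.6413 -0.3092  0.1986] ytool 1.431 open 0.0855 f [-0.7  0.7  0.2]
rows 5 each [ 0.177 -0.034  0.888] total [ 0.884 -0.172  4.44 ]
turn units (tool z, after shift) 0.09
```

View pics/w2d.png

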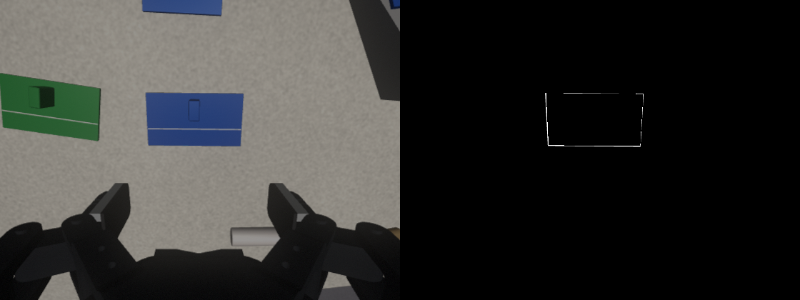

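The fit residual is only a thin outline. The long strip is centred at about (272,167) in the full picture, with the green look-alike at (70,150). Descending to grasp it.

>>> step_arm([
  [0.22,-0.04,0.8],
  [0.22,-0.04,0.8],
  [0.22,-0.04,0.8],
  [0.22,-0.04,0.8],
  [0,0,0.6],
  [0,0,0.4],
  [0,0,0.22],
  [0,0,0],
  [0,0,0],
], yaw=[0.09,0,0,0,0,0,0,0,0], gripper=[0,0,0,0,0,0,0,0,0], newtons=35)

```text
time: 4.35
tcp_pos: [0.6065, -0.311, 0.0233]
ee_rot: [0.236, 3.131, -0.001]
ft_force: [-0.4, 0.5, 0.2]
opening: 0.0857
grip_force: 0.0
```

>>> step_arm([
  [0,0,0],
  [0,0,0],
  [0,0,0],
  [0,0,0],
  [0,0,0],
  [0,0,0],
  [0,0,0],
  [0,0,0],
  [0,0,0],
  [0,0,0],
], yaw=[0,0,0,0,0,0,0,0,0,0], gripper=[255,255,255,255,255,255,255,255,255,255])

```text
time: 5.35
tcp_pos: [0.6057, -0.3107, 0.0225]
ee_rot: [0.236, 3.132, -0.0]
ft_force: [-0.1, 0.9, 2.3]
opening: 0.0136
grip_force: 34.6
```

```bash
python3 - <<'E'
from h import *
from rig import arm
t=np.array([.5025,.0005,.0468]);o=(R.from_euler('z',-.01)*R.from_euler('y',-np.radians(20))).apply([.024,0,.027])
print(t+o)
print(arm.observe()["grip_force"])
plan(arm,[*(t+o)[:2],.17],np.pi/2-.01)
E
```

```text
[5.15817413e-01 3.66821429e-04 8.03801842e-02]
34.56150412559509
t 5.35 tcp [ 0.6057 -0.3107  0.0225] ytool 1.42 open 0.0136 f [-0.1  0.9  2.3]
rows 9 each [ 0.376  0.817 -0.41 ] total [ 3.387  7.352 -3.689]
turn units (tool z, after shift) -1.17
```

Grasped: opening is 13.6 mm and grip 34.6 N. Lifting, then carrying it over the roof.

>>> step_arm([
  [0,0,-0.5],
  [0,0,-0.8],
  [0,0,-0.8],
  [0,0,-0.8],
  [0,0,-0.79],
  [0.34,0.735,0],
  [0.34,0.735,0],
  [0.34,0.735,0],
  [0.34,0.735,0],
  [0.34,0.735,0],
], yaw=[0,0,0,0,0,0,0,0,0,0], gripper=[255,255,255,255,255,255,255,255,255,255])

```text
time: 6.35
tcp_pos: [0.5593, -0.1536, 0.1692]
ee_rot: [-0.236, -3.131, -0.001]
ft_force: [-0.1, 0.2, -1.1]
opening: 0.0134
grip_force: 34.2
```

>>> step_arm([
  [0.34,0.735,0],
  [0.34,0.735,0],
  [0.34,0.735,0],
  [0.34,0.735,0],
  [0.34,0.735,0],
  [0,0,0],
  [0,0,0],
  [0,0,0],
  [0,0,0],
], yaw=[0,0,0,0,0,-0.6,-0.57,0,0], gripper=[255,255,255,255,255,255,255,255,255])

```text
time: 7.25
tcp_pos: [0.5148, 0.0002, 0.1696]
ee_rot: [-0.019, -3.141, 0.0]
ft_force: [0.6, 0.2, -0.4]
opening: 0.0135
grip_force: 34.3
```

```bash
python3 - <<'E'
from h import *
from rig import arm
c=arm.get_calibration("wrist");im=arm.camera("wrist");cv2.imwrite("pics/w3.png",im[...,::-1])
plan(arm,[.515,.0004,.0757],np.pi/2-.01)
E
```

```text
t 7.3 tcp [5.149e-01 1.000e-04 1.696e-01] ytool 1.559 open 0.0135 f [-0.2 -0.3 -0.7]
rows 3 each [-0.001  0.002  0.782] total [-0.004  0.006  2.347]
turn units (tool z, after shift) -0.02
```

View pics/w3.png

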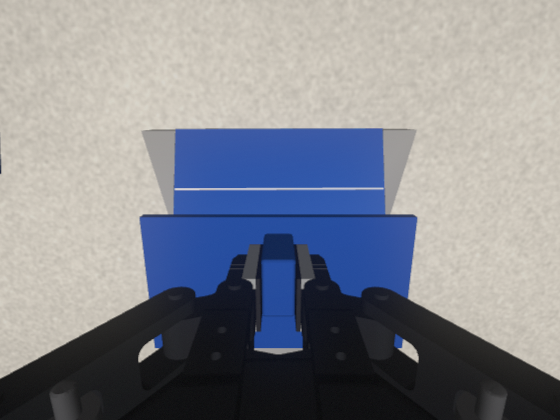

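The held strip's tail edge runs from (142,215) to (416,215), parallel to the white line from (174,189) to (384,188). I'll back-project the line to check the target.

```bash
python3 - <<'E'
from h import *
from rig import arm
c=arm.get_calibration("wrist");s=arm.observe()["tcp_pos"]
for z in(.043,.0468): print(z,ray(c,(174,189),z),ray(c,(384,188.2),z))
print("tail edge",ray(c,(142,214.5),s[2]-.0175),ray(c,(416,214.5),s[2]-.0175),"exp x",s[0]-.021)
E
```

```text
0.043 [ 0.50200965 -0.08486653  0.043     ] [0.50329117 0.08682824 0.043     ]
0.0468 [ 0.50120713 -0.08360622  0.0468    ] [0.5024698  0.08556337 0.0468    ]
tail edge [ 0.49135508 -0.0653438   0.15209947] [0.49285491 0.06693435 0.15209947] exp x 0.49388511462656237
```

>>> step_arm([
  [0,0,0.7],
  [0,0,0.7],
  [0,0,0.4],
  [0,0,0.06],
  [0,0,0.06],
  [0,0,0.06],
  [0,0,0.06],
  [0,0,0.06],
  [0,0,0.06],
], yaw=[0,0,0,0,0,0,0,0,0], gripper=[255,255,255,255,255,255,255,255,255], newtons=20)

```text
time: 8.2
tcp_pos: [0.5145, 0.0005, 0.0845]
ee_rot: [-0.016, -3.14, -0.002]
ft_force: [-6.5, 0.3, 9.9]
opening: 0.0136
grip_force: 36.2
```

>>> step_arm([
  [0,0,0.05],
  [0,0,0.05],
  [0,0,0.05],
  [0,0,0],
], yaw=[0,0,0,0], gripper=[255,255,255,255])

```text
time: 8.6
tcp_pos: [0.5127, 0.0005, 0.0779]
ee_rot: [-0.016, -3.137, -0.002]
ft_force: [-7.6, 0.3, 7.9]
opening: 0.0133
grip_force: 36.8
```

```bash
python3 - <<'E'
from h import *
from rig import arm
plan(arm,[.515,.0004,.0757],np.pi/2-.01)
for n in("wrist","side"):
    im=arm.camera(n);cv2.imwrite(f"pics/{n}4.png",im[...,::-1])
s=cv2.imread("pics/side4.png")[150:260,230:380];w=cv2.imread("pics/wrist4.png")
cv2.imwrite("pics/v4.png",np.hstack([cv2.resize(w,(400,300)),cv2.resize(s,(400,300))]))
E
```

```text
t 8.6 tcp [5.127e-01 5.000e-04 7.790e-02] ytool 1.56 open 0.0133 f [-7.6  0.3  7.9]
rows 1 each [-0.058 -0.003  0.055] total [-0.058 -0.003  0.055]
turn units (tool z, after shift) -0.0
```

View pics/v4.png

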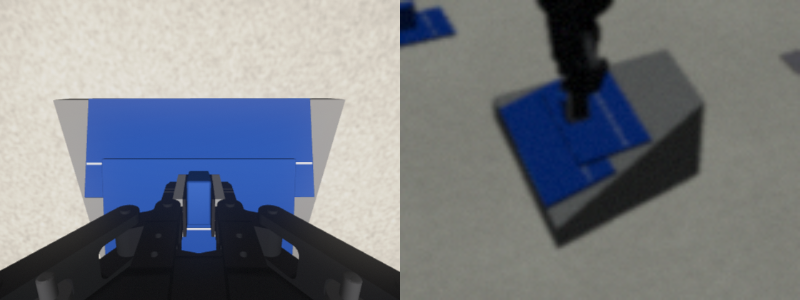

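The strip has pivoted onto the slope and its tail edge is close to the white line. Nudging it up slope about 3 mm and down 2 mm, then releasing.

>>> step_arm([
  [-0.06,0,0.03],
  [-0.02,0,0.03],
  [0,0,0],
  [0,0,0],
  [0,0,0],
  [0,0,0],
  [0,0,0],
  [0,0,0],
], yaw=[0,0,0,0,0,0,0,0], gripper=[255,255,255,0,0,0,0,0])

```text
time: 9.5
tcp_pos: [0.5187, 0.0005, 0.0752]
ee_rot: [0.016, 3.141, 0.0]
ft_force: [0.3, -0.7, 0.3]
opening: 0.0838
grip_force: 0.0
```

>>> step_arm([
  [0,0,0],
  [0,0,0],
  [0,0,-0.3],
  [0,0,-0.6],
  [0,0,-0.9],
  [0,0,-0.9],
  [-0.5,0,-0.9],
  [-0.5,0,-0.6],
  [0,0,0],
], yaw=[0,0,0,0,0,0,0,0,0], gripper=[0,0,0,0,0,0,0,0,0])

```text
time: 10.4
tcp_pos: [0.5626, -0.0001, 0.2481]
ee_rot: [0.016, 3.131, 0.001]
ft_force: [0.0, -0.3, -0.8]
opening: 0.0849
grip_force: 0.0
```

```bash
python3 - <<'E'
from h import *
from rig import arm
c=arm.get_calibration("wrist");im=arm.camera("wrist");cv2.imwrite("pics/w5.png",im[...,::-1])
a=np.radians(20);m=blue(im)
t=np.array([.5025,.0005,.0465,-.01])
fp=t[:3]+T(t,a).apply([.024,0,.027])
mm=comp(m,proj(c,fp+[.04,0,0])[0].astype(int))
# union silhouette of fixed + laid strip, fit laid with fixed
def cost(v):
    tp=t+np.array([v[0],v[1],v[2],v[3]*10])*[.01,.01,.01,.01]; p=np.r_[fp,-.01]+np.array([v[4],v[5],v[6],v[7]*10])*.01
    return np.abs(np.maximum(render(c,model(.17,False),tp,a),render(c,model(.135),p,np.radians(14.3)))-mm).sum()/mm.sum()
v=np.zeros(8)
for k in range(4):
    r=minimize(cost,v,method='Nelder-Mead',options=dict(initial_simplex=np.vstack([v]+[v+e*.4/(k+1) for e in np.eye(8)]),maxiter=300));v=r.x
tp=t+np.array([v[0],v[1],v[2],v[3]*10])*.01;p=np.r_[fp,-.01]+np.array([v[4],v[5],v[6],v[7]*10])*.01
print(tp.round(4),p.round(4),r.fun,"rel",T(tp,a).inv().apply(p[:3]-tp[:3]).round(4))
print(arm.observe()["tcp_pos"])
E
```

```text
[ 0.5024  0.0009  0.0438 -0.0096] [ 5.107e-01  5.000e-04  7.640e-02 -1.020e-02] 0.004073802775035298 rel [ 0.0189 -0.0003  0.0278]
[ 5.59934405e-01 -1.21196790e-04  2.45462063e-01]
```

View pics/w5.png

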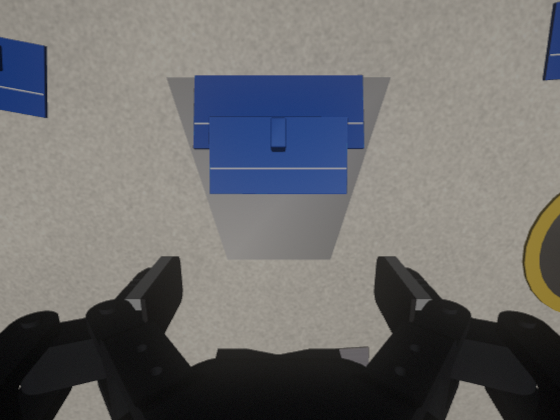

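The long strip lies parallel and centred on the fixed strip. Its tail edge is at row 117 and the line at row 124, so x is about 19 mm, inside the 12–36 mm window. Next is the middle strip.

```bash
python3 - <<'E'
from h import *
from rig import arm
plan(arm,[.47,-.303,.2],np.pi/2-.184)
E
```

```text
t 10.45 tcp [ 5.599e-01 -1.000e-04  2.455e-01] ytool 1.56 open 0.0854 f [-0.3  0.6 -0.6]
rows 9 each [ 0.242 -0.844  0.125] total [ 2.175 -7.595  1.123]
turn units (tool z, after shift) 1.45
```

>>> step_arm([
  [0.24,-0.84,0.125],
  [0.24,-0.84,0.125],
  [0.24,-0.84,0.125],
  [0.24,-0.84,0.125],
  [0.24,-0.84,0.125],
  [0.24,-0.84,0.125],
  [0.24,-0.84,0.125],
  [0.24,-0.84,0.125],
  [0.24,-0.84,0.125],
  [0,0,0],
], yaw=[0,0,0,0,0,0,0,0,0,0.75], gripper=[0,0,0,0,0,0,0,0,0,0])

```text
time: 11.45
tcp_pos: [0.4641, -0.3061, 0.1968]
ee_rot: [-0.175, -3.133, 0.002]
ft_force: [0.3, 0.5, 0.2]
opening: 0.0851
grip_force: 0.0
```

>>> step_arm([
  [0,0,0],
  [0,0,0],
  [0,0,0],
], yaw=[0.7,0,0], gripper=[0,0,0])

```text
time: 11.75
tcp_pos: [0.468, -0.3007, 0.1974]
ee_rot: [-0.286, -3.127, -0.002]
ft_force: [0.6, 0.4, -1.1]
opening: 0.0853
grip_force: 0.0
```

```bash
python3 - <<'E'
from h import *
from rig import arm
c=arm.get_calibration("wrist");im=arm.camera("wrist");cv2.imwrite("pics/w6.png",im[...,::-1])
px=proj(c,[.47,-.305,.005])[0].astype(int);m=blue(im);o=[(c,comp(m,px))];print(px,o[0][1].sum())
p,r=fit(o,.1,[.4315,-.2992,.027,-.184]);print(p,r)
plan(arm,[*p[:2],.0225],np.pi/2+p[3])
E
```

```text
[274 189] 7146.0
[ 0.43217085 -0.29910856  0.027      -0.19320894] 0.0374820961130044
t 11.8 tcp [ 0.4684 -0.3008  0.1976] ytool 1.389 open 0.0854 f [-0.2  0.4 -0.1]
rows 5 each [ 0.178 -0.025  0.876] total [ 0.892 -0.126  4.378]
turn units (tool z, after shift) 0.09
```

View pics/w6.png

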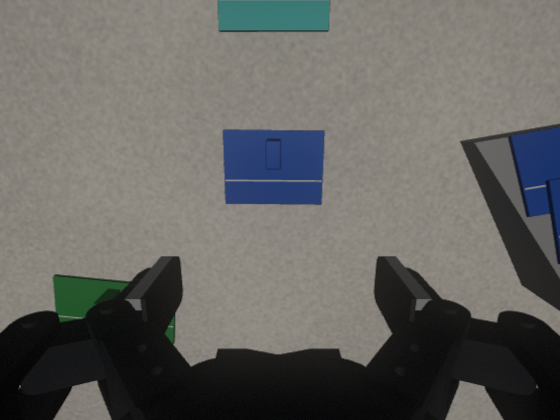

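The middle blue strip is centred at (274,167) with its fin at (274,154) and nothing near it; turquoise is at (274,15). Grasping.

>>> step_arm([
  [0.22,-0.03,0.8],
  [0.22,-0.03,0.8],
  [0.22,-0.03,0.8],
  [0.23,-0.03,0.8],
  [0,0,0.6],
  [0,0,0.4],
  [0,0,0.18],
  [0,0,0],
  [0,0,0],
], yaw=[0.09,0,0,0,0,0,0,0,0], gripper=[0,0,0,0,0,0,0,0,0], newtons=35)

```text
time: 12.7
tcp_pos: [0.4335, -0.2996, 0.0235]
ee_rot: [0.305, 3.126, -0.001]
ft_force: [-0.2, 0.2, -0.1]
opening: 0.0853
grip_force: 0.0
```

>>> step_arm([
  [0,0,0],
  [0,0,0],
  [0,0,0],
  [0,0,0],
  [0,0,0],
  [0,0,0],
  [0,0,0],
  [0,0,0],
  [0,0,0],
  [0,0,0],
], yaw=[0,0,0,0,0,0,0,0,0,0], gripper=[255,255,255,255,255,255,255,255,255,255])

```text
time: 13.7
tcp_pos: [0.4332, -0.2995, 0.0231]
ee_rot: [0.306, 3.126, -0.0]
ft_force: [-0.2, 0.8, 5.4]
opening: 0.014
grip_force: 35.0
```

```bash
python3 - <<'E'
from h import *
from rig import arm
plan(arm,[.5575,.0005,.19],np.pi/2-.01)
E
```

```text
t 13.7 tcp [ 0.4332 -0.2995  0.0231] ytool 1.376 open 0.014 f [-0.2  0.8  5.4]
rows 9 each [-0.177  0.884 -0.464] total [-1.597  7.96  -4.172]
turn units (tool z, after shift) -1.54
```

>>> step_arm([
  [0,0,-0.57],
  [0,0,-0.9],
  [0,0,-0.9],
  [0,0,-0.9],
  [0,0,-0.9],
  [-0.16,0.8,0],
  [-0.16,0.8,0],
  [-0.16,0.8,0],
  [-0.16,0.8,0],
  [-0.16,0.8,0],
], yaw=[0,0,0,0,0,0,0,0,0,0], gripper=[255,255,255,255,255,255,255,255,255,255])

```text
time: 14.7
tcp_pos: [0.4952, -0.1471, 0.1891]
ee_rot: [-0.306, -3.125, -0.0]
ft_force: [0.1, -1.0, -0.8]
opening: 0.0136
grip_force: 34.3
```

>>> step_arm([
  [-0.16,0.8,0],
  [-0.16,0.8,0],
  [-0.16,0.8,0],
  [-0.16,0.8,0],
  [-0.16,0.76,0],
  [0,0,0],
  [0,0,0],
  [0,0,0],
  [0,0,0],
], yaw=[0,0,0,0,0,-0.77,-0.77,0,0], gripper=[255,255,255,255,255,255,255,255,255])

```text
time: 15.6
tcp_pos: [0.557, 0.0003, 0.1892]
ee_rot: [-0.02, -3.14, 0.0]
ft_force: [0.0, -0.2, -0.7]
opening: 0.0135
grip_force: 34.2
```

```bash
python3 - <<'E'
from h import *
from rig import arm
c=arm.get_calibration("wrist");im=arm.camera("wrist");cv2.imwrite("pics/w7.png",im[...,::-1])
plan(arm,[.557,.0005,.09],np.pi/2-.01)
s=arm.observe()["tcp_pos"]
# long strip white line expected: 50 from tail on top face
P=np.array([.5107,.0005,.0764])+T([0,0,0,-.0102],np.radians(14.3)).apply([[.029,-.06,-.022],[.029,.06,-.022],[-.021,-.0675,-.022],[-.021,.0675,-.022]])
print("pred px",proj(c,P).round(1),P[0])
E
```

```text
t 15.65 tcp [5.571e-01 3.000e-04 1.893e-01] ytool 1.558 open 0.0134 f [ 0.3 -1.  -1.2]
rows 3 each [0.001 0.002 0.828] total [2.000e-03 6.000e-03 2.483e+00]
turn units (tool z, after shift) -0.02
pred px [[204.4 188.1]
 [351.1 187.8]
 [194.9 126.7]
 [360.4 126.4]] [ 0.5436217  -0.05983893  0.06224463]
```

View pics/w7.png

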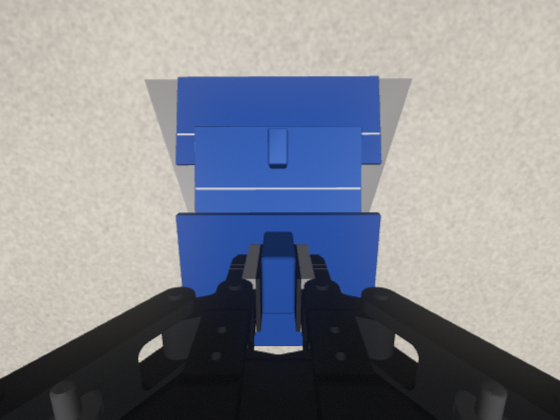

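The prediction matches the picture: the long strip's line at row 188 and tail at row 127. The held strip is parallel and centred, so I'm lowering it.

>>> step_arm([
  [-0.08,0,0.6],
  [0,0,0.7],
  [0,0,0.5],
  [0,0,0.15],
  [0,0,0.06],
  [0,0,0.06],
  [0,0,0.06],
  [0,0,0.06],
  [0,0,0.06],
  [0,0,0.06],
], yaw=[0,0,0,0,0,0,0,0,0,0], gripper=[255,255,255,255,255,255,255,255,255,255], newtons=20)

```text
time: 16.65
tcp_pos: [0.5593, 0.0005, 0.0987]
ee_rot: [-0.016, -3.139, -0.002]
ft_force: [-8.9, -0.1, 10.5]
opening: 0.0131
grip_force: 36.6
```

>>> step_arm([
  [0,0,0.06],
  [0,0,0.06],
  [-0.03,0,0.06],
  [-0.03,0,0.03],
  [0,0,0],
], yaw=[0,0,0,0,0], gripper=[255,255,255,255,255])

```text
time: 17.15
tcp_pos: [0.558, 0.0006, 0.0908]
ee_rot: [-0.016, -3.13, -0.004]
ft_force: [-17.9, 0.6, 24.6]
opening: 0.0133
grip_force: 39.2
```

```bash
python3 - <<'E'
from h import *
from rig import arm
im=arm.camera("wrist");cv2.imwrite("pics/w8.png",im[...,::-1])
plan(arm,[.560,.0005,.0896],np.pi/2-.01)
E
```

```text
t 17.2 tcp [0.558  0.0006 0.0908] ytool 1.561 open 0.0137 f [-17.3   0.8  24.5]
rows 1 each [-0.049 -0.002  0.029] total [-0.049 -0.002  0.029]
turn units (tool z, after shift) -0.0
```

>>> step_arm([
  [0,0,-0.06],
  [0,0,0],
  [0,0,0],
  [0,0,0],
  [0,0,0],
  [0,0,0],
  [0,0,0],
  [0,0,0],
  [0,0,0],
], yaw=[0,0,0,0,0,0,0,0,0], gripper=[255,255,0,0,0,0,0,0,0])

```text
time: 18.1
tcp_pos: [0.5631, 0.0005, 0.0912]
ee_rot: [-0.016, -3.141, -0.0]
ft_force: [0.2, -0.8, 0.3]
opening: 0.0854
grip_force: 0.0
```

>>> step_arm([
  [0,0,-0.3],
  [0,0,-0.6],
  [0,0,-0.9],
  [0,0,-0.9],
  [-0.5,0,-0.9],
  [-0.5,0,-0.6],
  [0,0,0],
  [0,0,0],
  [0,0,0],
], yaw=[0,0,0,0,0,0,0,0,0], gripper=[0,0,0,0,0,0,0,0,0])

```text
time: 19.0
tcp_pos: [0.6016, 0.0001, 0.2582]
ee_rot: [-0.016, -3.139, -0.0]
ft_force: [0.5, 0.0, 0.2]
opening: 0.0856
grip_force: 0.0
```

```bash
cat > chk.py <<'E'
from h import *
from rig import arm
import sys
c=arm.get_calibration("wrist");im=arm.camera("wrist");cv2.imwrite(sys.argv[1],im[...,::-1])
a=np.radians(20);b=np.radians(14.3);m=blue(im)
P0=np.array([[.5024,.0009,.0438,-.0096],[.5107,.0005,.0764,-.0102],[.5579,.0005,.0936,-.01]])
mm=comp(m,proj(c,P0[2,:3]+[.04,0,-.01])[0].astype(int))
sc=np.array([.01,.01,.01,.1])
def rn(v):
    p=P0+v.reshape(3,4)*sc
    return p,np.maximum.reduce([render(c,model(.17,False),p[0],a),render(c,model(.135),p[1],b),render(c,model(.1),p[2],b)])
cost=lambda v:np.abs(rn(v)[1]-mm).sum()/mm.sum()
v=np.zeros(12)
for k in range(4):
    r=minimize(cost,v,method='Nelder-Mead',options=dict(initial_simplex=np.vstack([v]+[v+e*.4/(k+1) for e in np.eye(12)]),maxiter=400,adaptive=True));v=r.x
p=rn(v)[0];print(p.round(4),r.fun)
print("long in start",T(p[0],a).inv().apply(p[1,:3]-p[0,:3]).round(4),"short in long",T(p[1],b).inv().apply(p[2,:3]-p[1,:3]).round(4))
E
python3 chk.py pics/w9.png
```

```text
[[ 5.017e-01  9.000e-04  4.400e-02 -9.800e-03]
 [ 5.101e-01  7.000e-04  7.450e-02 -1.710e-02]
 [ 5.604e-01  4.000e-04  9.520e-02 -7.600e-03]] 0.004192118876229482
long in start [ 0.0183 -0.0001  0.0258] short in long [0.0538 0.0005 0.0076]
```

View pics/w9.png

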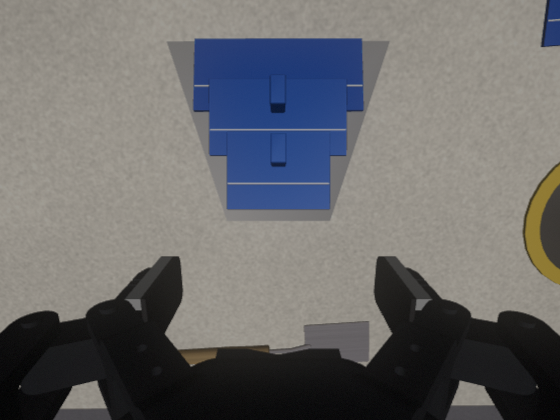

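All three strips are centred and parallel. The middle strip's tail is at row 131 against the long strip's line at row 129, and both fits fall inside their windows. The gripper is clear, so I'm handing in.

```bash
python3 -c "
from rig import arm
print(arm.job_done())"
```

```text
the job is handed in; nothing more can be done
None
```

Both strips are laid and the job is handed in at about 19 s of the 58 s allowed: the last camera fit put the long strip at x 18 mm on the fixed strip and the middle strip at x 54 mm on the long one, both within limits. The stub was not approached, and no verdict was returned.

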